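# Feel out the release groove and spring the slide stainer's lid

## Task

The lid of the slide stainer has no handle: its catch is worked by a key sunk in a finger groove somewhere along the narrow front ledge, all in the same white plastic and easy to miss. Touch the ledge with the shut fingertips at its left-hand end, as seen from the robot, and sweep them along its top until they drop into the groove, then press the key down in there so that the lid springs ajar. Finish with the hand clear and the lid left ajar; nothing else on the bench or on the stainer is to be picked up or shifted.

Things in the scene. Friction and masses are not known exactly. Their poses are not given: they have to be found in the camera images.
- stainer: White plastic bench-top slide stainer, fixed, 300 deep x 440 wide x 160 high. Origin: centre of its underside on the bench; x points from its front (which faces the robot) to its rear, y to the left as seen from the robot, z up. Its front edge is a level ledge between two side decks (each 115 wide, tops 150 above the bench). The lid begins right behind the ledge, its top 160 above the bench.
- ledge_left (a point): Left-hand end (robot's left, +y) of the front ledge, on its top surface 140 above the bench, half-way across its depth. Axes as the stainer's. The ledge is 210 long in y and 34 deep in x, solid and level but for the one groove. The left deck rises 10 above it here.
- ledge_right (a point): Right-hand end of the ledge, as ledge_left, 210 from it. The release groove is cut across the ledge through its top and front: 46 long in y, over the full 34 depth, its floor a white key 12 below the ledge top. Its middle lies anywhere from 75 to 175 to the right of ledge_left and is not reported.
- release (a joint): The key in the groove (42 x 33, white), a rocker hinged along y under the lid. rad, 0 = up at rest, 0.15 = fully down, which is 6 to 7 mm lower at the middle of the key. It takes about 1.5 N to start and 5 N fully down, springs back when let go, and frees the lid from about 0.08 on.
- lid (a joint): The lid (white frame, clear window, 238 deep x 226 wide), hinged along its rear edge. rad, 0 = shut and caught, 0.24 = ajar against its stop, the front edge about 57 mm up. Once freed it rises by its own spring in about a second, pushing weakly (under 3 N) at its front edge, and stays up.
- lid_front (a point): Middle of the lid's front edge, on its top surface (160 above the bench when shut).
- tube_rack: Loose white rack with purple-capped blood tubes standing on the stainer's left deck, 96 x 74, 93 high. Origin: centre of its underside. Leave alone.
- oil_bottle: Loose small amber bottle standing on the stainer's right deck, 32 across, 68 high. Origin: centre of its underside. Leave alone.
- bench_rack: Loose white rack with black-capped tubes on the bench, 52 x 140, 93 high. Origin: centre of its underside. Leave alone.
- slide_box: Loose grey slide box on the bench, 92 x 172, 35 high. Origin: centre of its underside. Leave alone.
- marker: Loose marker pen lying on the stainer's right deck, 135 long, 13 thick. Origin: on its underside, 45 from one end. Leave alone.
- stain_jar: Loose glass staining jar with a white lid on the bench, 62 across, 99 high. Origin: centre of its underside. Leave alone.
- wash_bottle: Loose white wash bottle on the bench, 72 across, 170 high. Origin: centre of its underside. Leave alone.
- timer: Loose white bench timer lying flat, 60 x 60, 18 high. Origin: centre of its underside. Leave alone.

How it is judged (in metres and radians):
On the way, in this order (a step that is already met when the one before it is completed fails the run):
1. the fingertips touch the ledge at its left-hand end (within 45 mm of it) (contact force between the fingers and anything else above 0.2 N and y of the grasp point in the frame of ledge_left between -0.045 and 0.005 m and x of the grasp point in the frame of ledge_left between -0.045 and 0.035 m and z of the grasp point in the frame of ledge_left between -0.01 and 0.05 m), for 0.05 s.
2. they touch it further along, 45 to 65 mm from that end, on their way (contact force between the fingers and anything else above 0.2 N and y of the grasp point in the frame of ledge_left between -0.065 and -0.045 m and x of the grasp point in the frame of ledge_left between -0.045 and 0.035 m and z of the grasp point in the frame of ledge_left between -0.01 and 0.05 m).
3. the key in the groove is pressed down (value of joint release above 0.07 rad).
At the end, for the whole second after the job is handed in: The lid stands ajar at 0.19 rad or more, still, the key has sprung back up (under 0.03 rad) and every loose thing is within 20 mm of where it stood (value of joint lid above 0.19 rad and velocity of joint lid below 0.05 rad/s and value of joint release below 0.03 rad and distance of each of tube_rack, bench_rack, oil_bottle, slide_box, marker, stain_jar, wash_bottle, timer from where it was at the start of the episode below 0.02 m); the robot touches nothing.
It fails at once if a loose thing on the bench or on the stainer is picked up or shifted by more than 20 mm (distance of any of tube_rack, bench_rack, oil_bottle, slide_box, marker, stain_jar, wash_bottle, timer from where it was at the start of the episode above 0.02 m).
It also fails if it takes over 64 s, if anything falls off the work surface, if the arm or the gripper's body presses on something with over 40 N, if the wrist force passes 120 N, or if a joint passes its speed limit or range.

## Robot

A 7-joint arm with a two-finger parallel gripper is mounted at the origin on the work surface. World frame = base frame: x ahead of the robot, y to its left, z up, the work surface at z = 0. Lengths are in m, angles in degrees, forces in N, time in s.
With the tool pointing down it reaches from about 0.4 to 0.85 m from the base axis. Payload 4.5 kg.
Tool frame: the origin (TCP) lies midway between the tips of the shut fingers; the grasp point (between the pads) lies 19 mm behind it; z points along the fingers, y is the line along which they close (so a half turn about z gives the same grasp; the last joint's range is limited). The gripper opens to 85 mm and grips with 20 to 120 N. Pads are 22 mm wide; open, the fingers measure 114 mm over their backs; the gripper's body (76 mm by 85 mm) begins 54 mm behind the grasp point. The pads swing forward as they close: fully open they stand 13 mm farther back than shut.
Start: joints at [-75.012, 39.483, -11.15, 89.685, 9.013, 51.709, -12.324], TCP at [0.141, 0.609, 0.231] pointing down, gripper open.
Joint ranges: [-172.22, 172.22], [-26.19, 119.32], [-84.43, 86.54], [7.71, 146.69], [-57.33, 237.33], [2.42, 119.75], [-152.13, 152.13]. Speed limits (degrees/s): [147.25, 147.25, 180, 180, 180, 180, 180].

## Interface

Orientations are given as a 3x3 rotation matrix whose columns are the frame's x, y, z axes.
In Python, from bench import arm gives the robot as it stands.
- The arm moves only by the tool servo_tool, never from a script. Its argument "targets" is a list of rows, each a list of 3 entries, a list of its own where there are three numbers: the shift along the tool's x, y, z in m, then the turn, a rotation vector about the tool's x, y, z in degrees, then the finger opening in m, from 0 to 0.0854. A call has 1 to 10 rows; each row shifts and turns the commanded pose from where the row before left it, along the tool's axes as they then stand; what a row does not reach is not made up. A row lasts 1/10 s, in which the tool goes at most 50 mm and 8.59 degrees, less where a joint would pass 70% of its speed; a pose out of reach is approached as far as the arm can. A call is refused whole if a number of a shift passes 0.05 or a number of a turn 8.59, either way. A call with a gripper value outside its range is refused whole. The fingers move at their own pace and stop on an object; the grip force is fixed at half the most. Time passes only in rows, so rows that do not move let the fingers close. It gives the time, the measured TCP pose, the force, the opening and the grip force at its end, in the units of the state.
- arm.sense(): the state, without advancing time (a new reading comes with each control period).
- arm.grab_frame(name): name is "scene" or "top" or "wrist"; returns a dict with "img" (480x640x3 uint8, red, green, blue), "fx", "fy", "cx", "cy" (pixels), "k1" (the pictures are not rectified: a ray, as slopes to the right and down, at radius r is drawn at 1 + k1 r^2 times it, then the intrinsics apply), "position" and "attitude" of the camera in the world. Camera axes: x right, y down, z forward; pixel columns grow to the right and rows downward; lengths in m; the calibration is good to about 2 mm. A picture is of the moment at which its call begins. There is no depth.
- arm.hand_in(): hands the job in; it is judged then, once.
Trained networks look in the newest picture that a camera, given by its name, has taken for a name from the list of things; names that differ only in an ending like _2 or _b are one class to them, and where a whole thing is asked for, a point or a joint stands for the part that bears it (a point fixed in the world has none). Each returns a list of dicts, best first, with "conf" (0 to 1); they miss things now and then, are a little off and sometimes report something else, mostly with a low value. They report only what shows in the picture. A call takes as long as a camera call.
- arm.cut_out(camera, label): "pixels" (480x640 bool, what is visible of it) and "uv" ([column, row] in pixels, amid what is visible of it).
- arm.landmark_of(camera, label): "uv" ([column, row] in pixels: a listed point, or the origin of a listed thing).
The state is a dict: "time_s": time; "qpos": joint angles; "joint_vel": joint speeds; "tau": joint torques, N m; "tool_pos": TCP position; "tool_rot": TCP orientation; "wrist_force": force on the tool from outside, world axes, zero at the start; "moment": the same for the moment, N m; "grip_width": opening from 0.0 (shut) to 1.0 (fully open); "grasp_force": force on a finger pad.
Only numpy, scipy, OpenCV 4.12 (cv2) and the standard library are available. Lean on these libraries where they do the work, as an engineer would, in place of code of your own. Each camera call takes 0.05 s, during which the arm holds its last target. There are 200 camera calls.

## Working session

There is one attempt and no reset: what is moved stays moved. The work goes in short steps, Python scripts to look and compute and a tool call to move; the robot and the scene stay as the last step left them, time stands still between calls to the robot, and variables do not carry over. Pictures are saved under pics/ and viewed, at most 10 in all, crops included, and the job is handed in when it is done.

Besides the shell and the picture viewer there is one more tool, called after ">>>" as a command line: name --argument value ..., lists and objects as JSON in quotes. servo_tool: Moves the arm, as the interface text tells. Its arguments: {"type":"object","properties":{"targets":{"type":"array","items":{"type":"array"}}},"required":["targets"]}

```bash
mkdir -p pics
cat > h.py <<'E'
import numpy as np, cv2
from bench import arm
def grab(n,f=None):
    F=arm.grab_frame(n)
    if f: cv2.imwrite('pics/'+f,cv2.cvtColor(F['img'],cv2.COLOR_RGB2BGR))
    return F
def ray(F,uv):
    d=np.array([(uv[0]-F['cx'])/F['fx'],(uv[1]-F['cy'])/F['fy']]);u=d.copy()
    for _ in range(20): u=d/(1+F['k1']*(u@u))
    R=np.array(F['attitude']);
    return np.array(F['position']),R@np.array([u[0],u[1],1])
def onz(F,uv,z):
    p,d=ray(F,uv); return p+d*(z-p[2])/d[2]
E
python3 - <<'E'
from h import *
np.set_printoptions(precision=4,suppress=True)
for c in ['scene','top']:
    F=grab(c,c+'1.png'); print(c,np.array(F['position']),np.array(F['attitude']).tolist(),F['k1'])
    for l,z in [('ledge_left',.14),('ledge_right',.14),('lid_front',.16),('stainer',0),('tube_rack',.15),('oil_bottle',.15),('marker',.15)]:
        r=arm.landmark_of(c,l)
        for q in r[:2]: print(l,q['uv'],round(q['conf'],2),onz(F,q['uv'],z))
s=arm.sense();print(s)
E
```

```text
scene [ 1.0107 -0.3654  1.1219] [[0.5949808582417201, 0.6894259833935967, -0.4131459690566013], [0.803691523207676, -0.5159654946484112, 0.296411106162279], [-0.008815545931573446, -0.5084008475150217, -0.8610754115615753]] -0.060870820664253776
ledge_right [274.9, 237.0] 0.94 [ 0.4673 -0.1117  0.14  ]
lid_front [315.8, 220.8] 0.7 [ 0.4994 -0.0138  0.16  ]
lid_front [413.4, 149.8] 0.32 [0.4739 0.3216 0.16  ]
stainer [419.7, 245.6] 0.63 [0.646  0.2218 0.    ]
stainer [318.9, 219.5] 0.56 [0.416  0.0541 0.    ]
tube_rack [416.5, 243.6] 0.62 [0.6863 0.141  0.15  ]
oil_bottle [293.8, 312.4] 0.54 [ 0.6554 -0.1871  0.15  ]
marker [269.5, 265.6] 0.68 [ 0.5287 -0.1664  0.15  ]
marker [418.0, 245.1] 0.63 [0.6914 0.141  0.15  ]
top [0.3209 0.0057 1.5695] [[0.012292992258090732, -0.9877078550176572, 0.15582706914320518], [-0.999729662470251, -0.015216204894889621, -0.017580360795932178], [0.01973535706443978, -0.15556882799910612, -0.9876278932049884]] -0.06336833113465556
ledge_left [270.3, 264.2] 0.57 [0.5081 0.0965 0.14  ]
ledge_right [357.5, 280.0] 0.72 [ 0.4743 -0.1053  0.14  ]
lid_front [3
[... 168 characters left out ...]
.6, 200.9] 0.65 [ 0.6606 -0.1887  0.15  ]
marker [384.4, 257.3] 0.59 [ 0.5267 -0.1666  0.15  ]
{'time_s': 0.8, 'qpos': array([-75.0116,  39.4813, -11.1508,  89.686 ,   9.0113,  51.7091,
       -12.325 ]), 'joint_vel': array([-0.1246,  0.0158,  0.0935,  0.0085, -0.0827, -0.0263, -0.0239]), 'tau': array([  0.0004, -53.9485,  -1.2666, -15.8875,   0.01  ,   0.001 ,
        -0.    ]), 'tool_pos': array([0.1411, 0.6089, 0.2313]), 'tool_rot': array([[-0.9742,  0.2258, -0.    ],
       [ 0.2258,  0.9742,  0.0001],
       [ 0.    ,  0.0001, -1.    ]]), 'wrist_force': array([-0.636 ,  0.6247, -0.7106]), 'moment': array([-0.0359,  0.0184,  0.0203]), 'grasp_force': 0.0, 'grip_width': 1.0010442667004682}
```

View pics/top1.png

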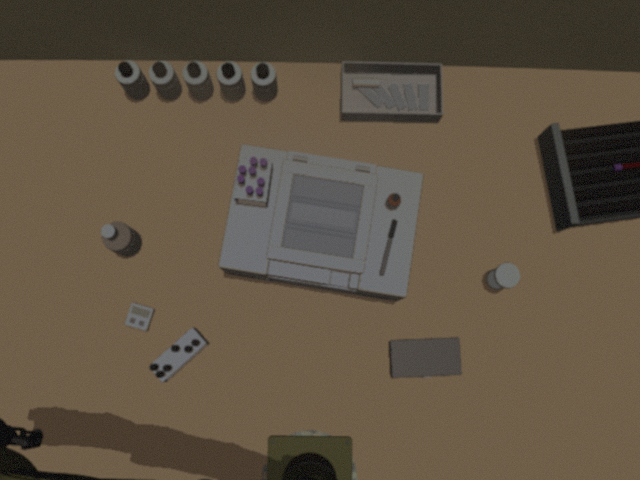

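View pics/scene1.png

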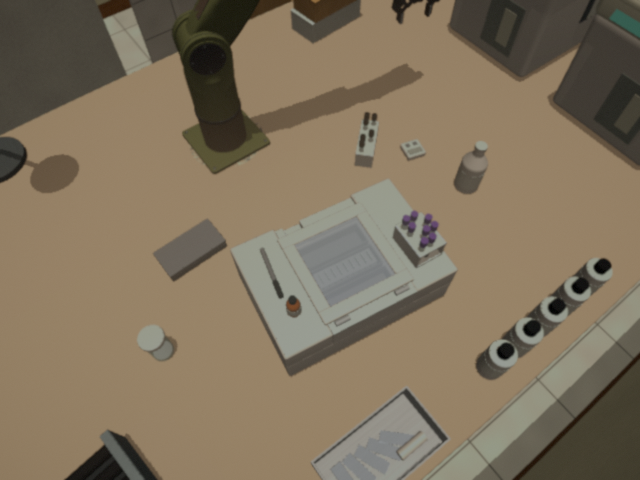

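The top view shows the stainer turned slightly, its ledge running from about (268,270) to (358,288), with the tube rack at (253,182). There is a possible groove near (340,280). I'll enlarge that area.

Run:
```python
from h import *
np.set_printoptions(precision=4,suppress=True)
a=cv2.imread('pics/top1.png')[225:305,215:415]
a=cv2.resize(a,(800,320),interpolation=cv2.INTER_CUBIC); a=cv2.convertScaleAbs(a,alpha=1.5,beta=-40)
b=cv2.imread('pics/scene1.png')[170:310,225:425]
b=cv2.convertScaleAbs(cv2.resize(b[:70*1],(800,280),interpolation=cv2.INTER_CUBIC),alpha=1.5,beta=-60)
cv2.imwrite('pics/c1.png',np.vstack([a,b]))
F=arm.grab_frame('top')
for n,uv in dict(FL=(221,268),FR=(408,297),RL=(240,147),RR=(422,172)).items(): print(n,onz(F,uv,.15))
```

```text
FL [0.4963 0.2086 0.15  ]
FR [ 0.4357 -0.2205  0.15  ]
RL [0.7853 0.1748 0.15  ]
RR [ 0.732  -0.2568  0.15  ]
```

View pics/c1.png

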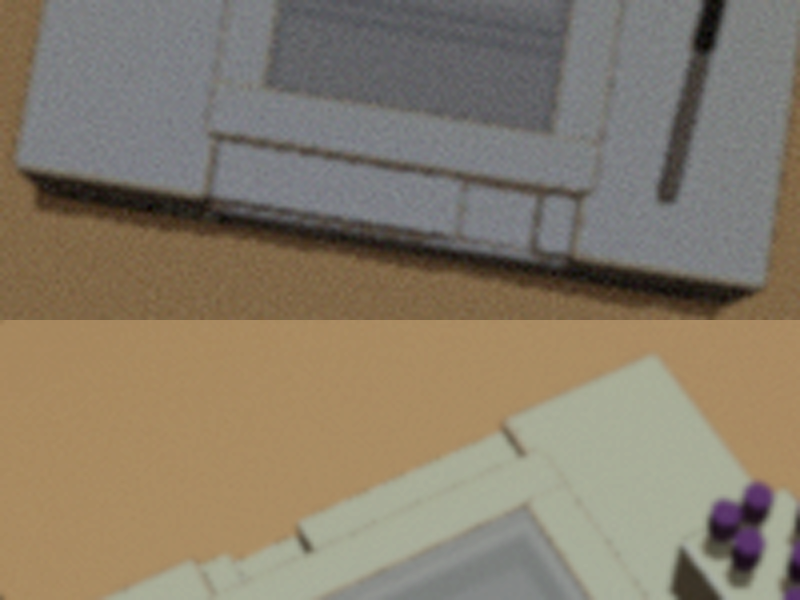

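The enlarged crop shows the groove clearly, between crop columns 463 and 537 (u≈331–349). With the ledge ends at u≈268 and 359, that puts its middle about 165 mm from the left end. Next I'll fit the stainer pose to the corners.

```bash
cat > fit.py <<'E'
from h import *
from scipy.optimize import least_squares
np.set_printoptions(precision=4,suppress=True)
F=arm.grab_frame('top');S=arm.grab_frame('scene')
t=lambda x,y:(215+x/4,225+y/4)
s=lambda x,y:(225+x/4,170+(y-320)/4)
def proj(F,P):
    c=np.array(F['attitude']).T@(P-np.array(F['position'])); u=c[:2]/c[2]; u=u*(1+F['k1']*u@u)
    return u*[F['fx'],F['fy']]+[F['cx'],F['cy']]
obs=[(F,(-.15,.22,.15),(220,266.5)),(F,(-.15,-.22,.15),t(762,288)),(F,(.15,.22,.15),(240,147)),(F,(.15,-.22,.15),(422,172)),
(F,(-.15,.105,.15),t(206,197)),(F,(-.15,-.105,.15),t(573,262)),(F,(-.116,.113,.16),t(210,134)),(F,(-.116,-.113,.16),t(592,193)),
(S,(-.15,.105,.15),s(500,422)),(S,(-.15,.22,.15),s(655,353)),]
def P(p,q):
    c,n=np.cos(p[2]),np.sin(p[2]); return np.array([p[0]+c*q[0]-n*q[1],p[1]+n*q[0]+c*q[1],q[2]])
f=lambda p:np.concatenate([proj(F_,P(p,q))-uv for F_,q,uv in obs])
r=least_squares(f,[.61,-.02,-.125],loss='soft_l1');p=r.x
print(p,np.degrees(p[2]));print(f(p).reshape(-1,2))
L=P(p,(-.133,.105,.14));R=P(p,(-.133,-.105,.14));print('L',L,'R',R)
c,n=np.cos(p[2]),np.sin(p[2]);print('ydir',-n,c)
for uv in [t(463,200),t(537,215)]:
    w=onz(F,uv,.14)-L; print('groove edge along',-(w@[-n,c,0]))
np.save('pose.npy',p)
E
python3 fit.py
python3 - <<'E'
from h import *
F=arm.grab_frame('top')
for n,uv,z in [('wash',(110,232),.17),('brack',(178,355),.09)]: print(n,onz(F,uv,z))
E
```

```text
[ 0.6162 -0.0223 -0.1429] -8.189082273082864
[[-2.5397  0.2352]
 [ 1.6905 -0.2908]
 [ 0.4295 -4.304 ]
 [ 1.9269 -0.5214]
 [ 0.4244  0.3399]
 [-0.6668 -1.5875]
 [-1.8242  0.4089]
 [ 0.5637  1.1101]
 [-0.1415 -0.7256]
 [ 0.1881 -1.0458]]
L [0.4995 0.1006 0.14  ] R [ 0.4696 -0.1072  0.14  ]
ydir 0.14244032897780806 0.9898033909220022
groove edge along 0.14465836974664706
groove edge along 0.18817676099206151
wash [0.57261312 0.46301643 0.17      ]
brack [0.29680863 0.31082691 0.09      ]
```

>>> servo_tool --targets '[[[0,0,0],[0,0,-4.9],0],[[-0.02,-0.023,0],[0,0,0],0],[[-0.03,-0.034,0],[0,0,0],0],[[-0.03,-0.034,0],[0,0,0],0],[[-0.03,-0.034,0],[0,0,0],0],[[-0.03,-0.034,0],[0,0,0],0],[[-0.03,-0.034,0],[0,0,0],0],[[-0.03,-0.034,0],[0,0,0],0],[[-0.03,-0.034,0],[0,0,0],0],[[-0.03,-0.034,0],[0,0,0],0]]'

```text
time_s: 2.0
tool_pos: [0.3576, 0.2786, 0.2315]
tool_rot: [[-0.99, 0.142, 0.001], [0.142, 0.99, 0.001], [-0.001, 0.001, -1.0]]
wrist_force: [1.3, 0.6, -0.2]
grip_width: -0.002
grasp_force: 0.0
```

>>> servo_tool --targets '[[[-0.027,-0.031,0],[0,0,0],0],[[-0.027,-0.031,0],[0,0,0],0],[[-0.027,-0.031,0],[0,0,0],0],[[-0.027,-0.031,0],[0,0,0],0],[[-0.027,-0.03,0],[0,0,0],0],[[-0.026,-0.03,0],[0,0,0],0],[[0,0,0.02],[0,0,0],0],[[0,0,0.02],[0,0,0],0],[[0,0,0.02],[0,0,0],0],[[0,0,0],[0,0,0],0]]'

```text
time_s: 3.0
tool_pos: [0.4886, 0.0745, 0.1695]
tool_rot: [[-0.99, 0.142, -0.004], [0.142, 0.99, -0.001], [0.004, -0.002, -1.0]]
wrist_force: [0.3, -0.8, -0.5]
grip_width: 0.002
grasp_force: 0.0
```

Run:
```python
from h import *
grab('wrist','w1.png'); S=grab('scene')
b=cv2.cvtColor(S['img'][150:290,220:430],cv2.COLOR_RGB2BGR)
w=cv2.imread('pics/w1.png')
cv2.imwrite('pics/c2.png',np.hstack([cv2.resize(w,(400,300)),cv2.resize(b,(400,300),interpolation=cv2.INTER_CUBIC)]))
```

```text
(no output)
```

View pics/c2.png

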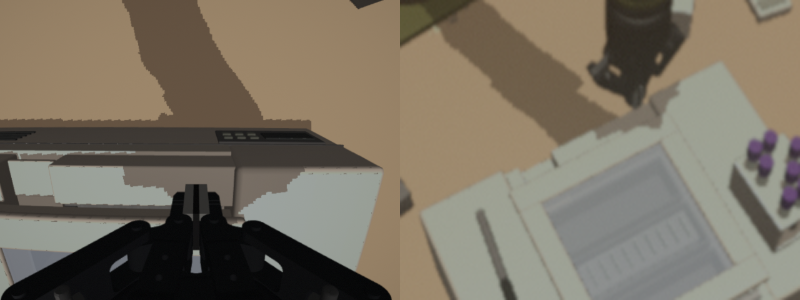

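The wrist view shows the shut tips over the left end of the ledge (about (195,190) in the left half), just inside the left deck, and the groove further to the right. Descending.

>>> servo_tool --targets '[[[0,0,0.012],[0,0,0],0],[[0,0,0.01],[0,0,0],0],[[0,0,0.002],[0,0,0],0],[[0,0,0.002],[0,0,0],0],[[0,0,0.002],[0,0,0],0],[[0,0,0.001],[0,0,0],0],[[0,0,0],[0,0,0],0]]'

```text
time_s: 3.8
tool_pos: [0.49, 0.075, 0.1423]
tool_rot: [[-0.99, 0.142, 0.0], [0.142, 0.99, 0.0], [-0.0, 0.0, -1.0]]
wrist_force: [-0.3, -0.4, 0.2]
grip_width: 0.004
grasp_force: 0.0
```

>>> servo_tool --targets '[[[0,0,0.001],[0,0,0],0],[[0,0,0.001],[0,0,0],0],[[0,0,0.001],[0,0,0],0],[[0,0,0],[0,0,0],0]]'

```text
time_s: 4.2
tool_pos: [0.4901, 0.075, 0.1401]
tool_rot: [[-0.99, 0.142, 0.001], [0.142, 0.99, -0.0], [-0.001, -0.0, -1.0]]
wrist_force: [-2.7, 0.2, 9.4]
grip_width: 0.003
grasp_force: 4.5
```

>>> servo_tool --targets '[[[0,-0.002,0],[0,0,0],0],[[0,-0.003,0],[0,0,0],0],[[0,-0.004,0],[0,0,0],0],[[0,-0.004,0],[0,0,0],0],[[0,-0.004,0],[0,0,0],0],[[0,-0.004,0],[0,0,0],0],[[0,-0.004,0],[0,0,0],0],[[0,-0.004,0],[0,0,0],0],[[0,-0.002,0],[0,0,0],0],[[0,0,0],[0,0,0],0]]'

```text
time_s: 5.2
tool_pos: [0.4871, 0.0458, 0.1401]
tool_rot: [[-0.99, 0.141, 0.004], [0.141, 0.99, 0.002], [-0.003, 0.003, -1.0]]
wrist_force: [1.5, 2.8, 4.3]
grip_width: -0.001
grasp_force: 2.7
```

>>> servo_tool --targets '[[[0,-0.003,0.0003],[0,0,0],0],[[0,-0.004,0],[0,0,0],0],[[0,-0.005,0],[0,0,0],0],[[0,-0.005,0],[0,0,0],0],[[0,-0.005,0],[0,0,0],0],[[0,-0.006,0],[0,0,0],0],[[0,-0.006,0],[0,0,0],0],[[0,-0.006,0],[0,0,0],0],[[0,-0.006,0],[0,0,0],0],[[0,-0.006,0],[0,0,0],0]]'

```text
time_s: 6.2
tool_pos: [0.4805, -0.0046, 0.1401]
tool_rot: [[-0.99, 0.14, 0.006], [0.14, 0.99, 0.004], [-0.005, 0.004, -1.0]]
wrist_force: [0.6, 4.7, 8.2]
grip_width: -0.001
grasp_force: 3.8
```

>>> servo_tool --targets '[[[0,-0.005,0],[0,0,0],0],[[0,-0.005,0],[0,0,0],0],[[0,-0.005,0],[0,0,0],0],[[0,-0.005,0],[0,0,0],0],[[0,-0.004,0],[0,0,0],0],[[0,0,0],[0,0,0],0]]'

```text
time_s: 6.8
tool_pos: [0.477, -0.0292, 0.1401]
tool_rot: [[-0.99, 0.141, 0.005], [0.141, 0.99, 0.003], [-0.005, 0.003, -1.0]]
wrist_force: [0.8, 2.7, 8.3]
grip_width: -0.004
grasp_force: 4.0
```

>>> servo_tool --targets '[[[0,-0.004,0],[0,0,0],0],[[0,-0.004,0],[0,0,0],0],[[0,-0.004,0],[0,0,0],0],[[0,-0.004,0],[0,0,0],0],[[0,0,0],[0,0,0],0]]'

```text
time_s: 7.3
tool_pos: [0.4746, -0.0451, 0.1399]
tool_rot: [[-0.99, 0.141, 0.005], [0.141, 0.99, 0.002], [-0.004, 0.003, -1.0]]
wrist_force: [1.3, 2.7, 6.8]
grip_width: -0.001
grasp_force: 3.4
```

>>> servo_tool --targets '[[[0,-0.004,0],[0,0,0],0],[[0,-0.004,0],[0,0,0],0],[[0,-0.004,0],[0,0,0],0],[[0,-0.004,0],[0,0,0],0],[[0,0,0],[0,0,0],0]]'

```text
time_s: 7.8
tool_pos: [0.4698, -0.0637, 0.1388]
tool_rot: [[-0.99, 0.143, -0.001], [0.143, 0.99, -0.001], [0.001, -0.001, -1.0]]
wrist_force: [0.4, 0.0, 0.3]
grip_width: -0.0
grasp_force: 0.0
```

Contact is lost at 167 mm along, which matches the groove measured in the picture. Going in and pressing.

>>> servo_tool --targets '[[[0,0,0.003],[0,0,0],0],[[0,0,0.003],[0,0,0],0],[[0,0,0.003],[0,0,0],0],[[0,0,0.002],[0,0,0],0],[[0,0,0.001],[0,0,0],0],[[0,0,0],[0,0,0],0]]'

```text
time_s: 8.4
tool_pos: [0.4695, -0.0623, 0.1269]
tool_rot: [[-0.99, 0.141, -0.001], [0.141, 0.99, 0.0], [0.001, -0.0, -1.0]]
wrist_force: [-0.7, 0.8, 1.5]
grip_width: 0.001
grasp_force: 0.9
```

>>> servo_tool --targets '[[[0,0,0.002],[0,0,0],0],[[0,0,0.002],[0,0,0],0],[[0,0,0.001],[0,0,0],0],[[0,0,0],[0,0,0],0]]'

```text
time_s: 8.8
tool_pos: [0.4676, -0.0621, 0.1218]
tool_rot: [[-0.99, 0.141, -0.005], [0.141, 0.99, 0.0], [0.005, -0.001, -1.0]]
wrist_force: [-6.3, 1.3, 7.1]
grip_width: -0.003
grasp_force: 3.8
```

>>> servo_tool --targets '[[[0,0,0],[0,0,0],0],[[0,0,0],[0,0,0],0],[[0,0,0],[0,0,0],0],[[0,0,0],[0,0,0],0],[[0.005,0,-0.002],[0,0,0],0],[[0.01,0,-0.004],[0,0,0],0],[[0.01,0,-0.004],[0,0,0],0],[[0.015,0,-0.002],[0,0,0],0],[[0.015,0,0],[0,0,0],0],[[0.015,0,0],[0,0,0],0]]'

```text
time_s: 9.8
tool_pos: [0.3994, -0.0527, 0.1343]
tool_rot: [[-0.99, 0.142, -0.0], [0.142, 0.99, -0.0], [0.0, -0.0, -1.0]]
wrist_force: [0.2, -0.3, -0.3]
grip_width: 0.003
grasp_force: 0.0
```

Run:
```python
from h import *
F=grab('scene'); s=arm.sense(); print(s['tool_pos'],s['wrist_force'])
cv2.imwrite('pics/c3.png',cv2.resize(cv2.cvtColor(F['img'][150:330,200:440],cv2.COLOR_RGB2BGR),(800,600)))
```

```text
[ 0.39577772 -0.05254455  0.13419187] [-2.28367581  0.52103345  0.09936785]
```

View pics/c3.png

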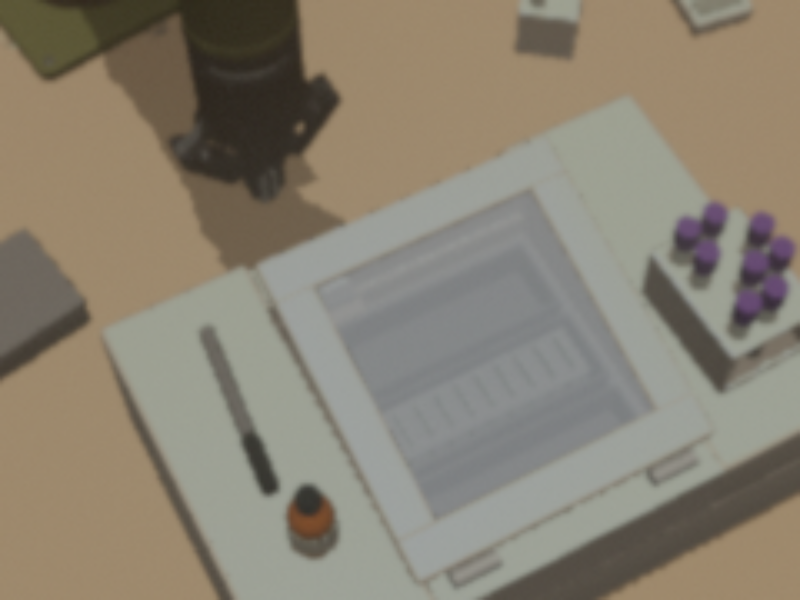

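The lid is up: its front edge now hides the ledge (edge from (262,265) to (550,145)), and nothing else has moved. I'll lift the hand, let things settle and hand in.

>>> servo_tool --targets '[[[0,0,-0.02],[0,0,0],0],[[0,0,-0.03],[0,0,0],0],[[0,0,-0.03],[0,0,0],0],[[0,0,0],[0,0,0],0],[[0,0,0],[0,0,0],0],[[0,0,0],[0,0,0],0],[[0,0,0],[0,0,0],0],[[0,0,0],[0,0,0],0],[[0,0,0],[0,0,0],0],[[0,0,0],[0,0,0],0]]'

```text
time_s: 10.85
tool_pos: [0.4008, -0.0526, 0.2137]
tool_rot: [[-0.99, 0.142, -0.001], [0.142, 0.99, 0.0], [0.001, 0.0, -1.0]]
wrist_force: [0.0, -0.3, 0.9]
grip_width: 0.0
grasp_force: 0.0
```

Run:
```python
from h import *
import math
F=grab('scene'); p=np.load('pose.npy'); c,n=np.cos(p[2]),np.sin(p[2])
q=arm.landmark_of('scene','lid_front')
for r in q[:2]:
    o,d=ray(F,r['uv']) # intersect stainer plane y=0
    N=np.array([-n,c,0]); P0=np.array([p[0],p[1],0]); print(r['conf'],r['uv'],o+d*((P0-o)@N)/(d@N))
print(arm.sense()['wrist_force'])
```

```text
0.87 [316.8, 211.3] [ 0.49088651 -0.00422071  0.18181684]
[-0.78909152  0.3339884   0.353112  ]
```

```bash
cat > chk.py <<'E'
from fit import proj,P,p,S
from h import *
for th in [0,.09,.19,.24]:
    x=.122-.238*np.cos(th); z=.16+.238*np.sin(th)
    print(th,[proj(S,P(p,(x,y,z))) for y in(.113,0,-.113)])
b=cv2.cvtColor(S['img'],cv2.COLOR_RGB2BGR)[170:290,240:400]
cv2.imwrite('pics/c4.png',cv2.resize(b,(800,600),interpolation=cv2.INTER_CUBIC))
E
python3 chk.py | tail -4
```

```text
0 [array([359.8527, 201.025 ]), array([319.0448, 219.6569]), array([276.2954, 239.1993])]
0.09 [array([360.5893, 196.1725]), array([319.1208, 214.9952]), array([275.6413, 234.7609])]
0.19 [array([361.9192, 191.3238]), array([319.6715, 210.3929]), array([275.328 , 230.4447])]
0.24 [array([362.7923, 189.1355]), array([320.1385, 208.3418]), array([275.3432, 228.552 ])]
```

View pics/c4.png

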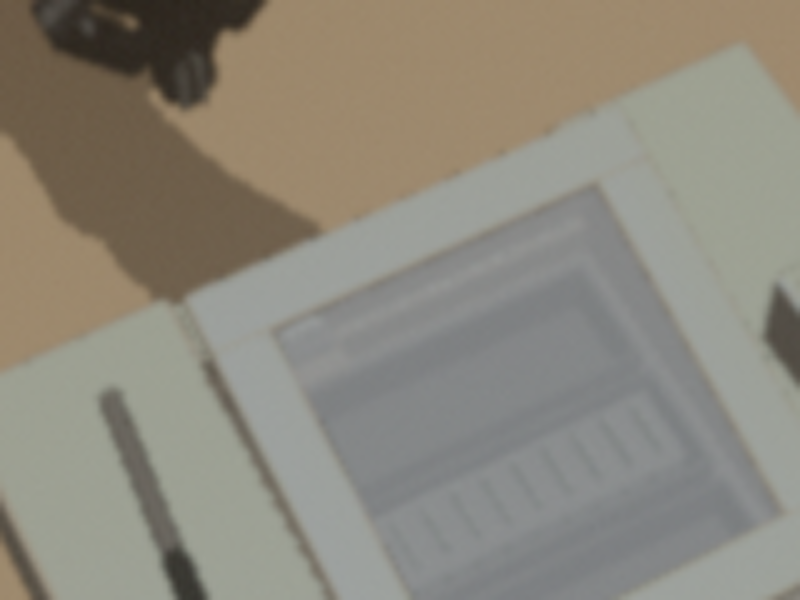

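The lid's front corners are at (363,191) and (278,230). With the roughly 1 px row bias of the fit, that matches the fully ajar model at 0.24 rad.

```bash
python3 -c "
from bench import arm
print(arm.hand_in())"
```

```text
the job is handed in; nothing more can be done
None
```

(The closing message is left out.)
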